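Stack a spectrometer burner head in its slanted assembly nest

TASK

Build up the burner head in the slanted assembly nest: first the burner body, then the spacer frame on it, then the slot plate on top. The nest's spring plungers grip the sides, so push each part squarely and fully home, flat on what is below it and with the same face up as it lies now, before you fetch the next. Let go of everything, and leave the wash bottle, the beaker and the screwdriver where they are.

Things in the scene. Friction and masses are not known exactly. Their poses are not given: they have to be found in the camera images.
- nest: Aluminium nest on a fixed grey stand, leaning back 30 degrees. Origin: centre of the pocket floor, 85 mm above the bench; z out of the pocket, towards the stand's low side (parts go in along -z); x up the slope, along the pocket's long side; y level. Pocket 103 (x) x 63 (y) mm, inside four 66 mm high corner angles, walls 6 mm, legs 18 mm; floor plate 166 x 96 x 12 mm.
- pocket_mouth (a point): Centre of the pocket's mouth, 66 mm above its floor along the nest's z, level with the tops of the corner angles, whose last 6 mm flare outward as a lead-in. Between the angles the sides are open: 67 mm on each long side, room for the fingers; 27 mm at the short ends.
- plungers (a point): Inner tip of the middle one of three brass spring plungers at the pocket's upper (+x) end, 18, 44 and 59 mm above its floor, one for each part. They stick 4.5 mm in, yield 6 mm at about 3 N and press the parts against the lower (-x) angles, so that parts hang up or cock; passing one takes up to 12 N of push. Their block (22 mm wide, 66 mm high) stands 64 to 82 mm from the pocket's centre.
- burner_body: The thick part: a dark steel-coloured block 100 (x) x 60 (y) x 36 mm (z), with an open trough 64 x 28 mm, 24 mm deep, in its top. About 0.6 kg. Origin: centre of its underside; z up out of the trough. Lies flat on the bench. Seated when its origin is at the nest's origin; either way round in yaw.
- spacer: Spacer: white plastic rectangular frame 100 (x) x 60 (y) x 16 mm (z) with a through window 64 x 28 mm. About 0.14 kg. Origin: centre of its underside, z up. Lies flat on the bench. Seated when its origin is 36 mm above the nest's floor.
- slot_plate: Slot plate: dark steel-coloured plate 100 (x) x 60 (y) x 14 mm (z) with one narrow through slot 80 x 7 mm along its middle. About 0.33 kg. Origin: centre of its underside, z up. Lies flat on the bench. Seated when its origin is 52 mm above the nest's floor (its top then level with the tops of the corner angles).
- wash_bottle: White wash bottle, 60 mm diameter, 150 mm tall, standing; origin centre of its underside. Bystander.
- beaker: Glass beaker, 72 mm diameter, 90 mm tall, standing; origin centre of its underside. Bystander.
- screwdriver: Screwdriver 170 mm long, lying on the bench along its x; origin under its middle. Bystander.
Things that resemble listed ones, but are neither listed nor needed, are in the scene too. There is more than one size of the slot_plate; the job needs the smaller. Of the things that look like the spacer, the larger one is meant.

How it is judged:
On the way, in this order (a step that is already met when the one before it is completed fails the run):
1. the burner body is fully home and square in the nest (x of burner_body in the frame of nest between -0.004 and 0.004 m and y of burner_body in the frame of nest between -0.004 and 0.004 m and z of burner_body in the frame of nest between -0.003 and 0.003 m and angle between the z axis of burner_body and the z axis of nest, either way round below 0.05 rad and angle between the x axis of burner_body and the x axis of nest, either way round below 0.06 rad), for 0.2 s.
2. the spacer is fully home and square on the burner body (all of step 1 and x of spacer in the frame of nest between -0.004 and 0.004 m and y of spacer in the frame of nest between -0.004 and 0.004 m and z of spacer in the frame of nest between 0.033 and 0.039 m and angle between the z axis of spacer and the z axis of nest, either way round below 0.05 rad and angle between the x axis of spacer and the x axis of nest, either way round below 0.06 rad), for 0.2 s.
3. the slot plate is fully home and square on the spacer (all of step 2 and x of slot_plate in the frame of nest between -0.004 and 0.004 m and y of slot_plate in the frame of nest between -0.004 and 0.004 m and z of slot_plate in the frame of nest between 0.049 and 0.055 m and angle between the z axis of slot_plate and the z axis of nest, either way round below 0.05 rad and angle between the x axis of slot_plate and the x axis of nest, either way round below 0.06 rad), for 0.2 s.
At the end, for the whole second after the job is handed in: Burner body, spacer and slot plate lie stacked in this order in the nest, at rest: each within 4 mm of the pocket's centre along x and y, within 3 mm of its full depth (origin 0, 36 and 52 mm above the pocket floor), flat to within 0.05 rad and square to the pocket to within 0.06 rad (all of step 3 and linear speed of each of burner_body, spacer, slot_plate below 0.02 m/s); the robot touches nothing.
It fails at once if the wash bottle is moved more than 30 mm (distance of wash_bottle from where it was at the start of the episode above 0.03 m).
It fails at once if the beaker is moved more than 30 mm (distance of beaker from where it was at the start of the episode above 0.03 m).
It fails at once if the screwdriver is moved more than 30 mm (distance of screwdriver from where it was at the start of the episode above 0.03 m).
It also fails if it takes over 72 s, if anything falls off the work surface, if the arm or the gripper's body presses on something with over 40 N, if the wrist force passes 120 N, or if a joint passes its speed limit or range.

ROBOT

A 6-joint arm with a two-finger parallel gripper is mounted at the origin on the work surface. World frame = base frame: x ahead of the robot, y to its left, z up, the work surface at z = 0. Lengths are in m, angles in rad, forces in N, time in s.
With the tool pointing down it reaches from about 0.275 to 0.825 m from the base axis. Payload 4.9 kg.
Tool frame: the origin (TCP) lies midway between the tips of the shut fingers; the grasp point (between the pads) lies 19 mm behind it; z points along the fingers, y is the direction in which the jaws open and shut (so a half turn about z gives the same grasp; the last joint's range is limited). The gripper opens to 85 mm and grips with 20 to 120 N. Pads are 22 mm wide; open, the fingers measure 114 mm over their backs; the gripper's body (76 mm by 85 mm) begins 54 mm behind the grasp point. The pads swing forward as they close: fully open they stand 13 mm farther back than shut.
Start: joints at [-1.45, 0.326, -0.193, 1.052, 0, 1.437], TCP at [0.139, -0.532, 0.231] pointing down, gripper open.
Joint ranges: [-2.65, 2.65], [-0.97, 1.79], [-1.3, 1.35], [-1.93, 2.1], [-1.47, 1.37], [-3.14, 3.14]. Speed limits (rad/s): [2.57, 2.57, 3.14, 3.14, 3.14, 3.14].

INTERFACE

Orientations are given as a unit quaternion [w, x, y, z].
In Python, from bench import manip gives the robot as it stands.
- The arm moves only by the tool servo_tool, never from a script. Its argument "motion" is a list that holds one entry, the list of rows, each a list of 5 numbers: the shift along the tool's x, y, z in mm, then the turn about the tool's z in degrees, then the finger opening in mm, from 0 to 85.4. A call has 1 to 10 rows; each row is the pose to reach, as a shift and turn from the pose commanded when the call began, along the tool's axes at that moment; what a row does not reach only later rows make up. A row lasts 1/8 s, in which the tool goes at most 62.5 mm and 10.7 degrees, less where a joint would pass 70% of its speed; a pose out of reach is approached as far as the arm can. A call with a gripper value outside its range is refused whole. The fingers move at their own pace and stop on an object; "newtons" is the grip in N (left out, the last holds). Time passes only in rows, so rows that repeat a pose let the fingers close. It gives the time, the measured TCP pose, the force and the opening at its end, in the units of the state.
- manip.get_obs(): the state, without advancing time (a new reading comes with each control period).
- manip.read_camera(name): name is "scene" or "top" or "wrist"; returns a dict with "img" (384x512x3 uint8, red, green, blue), "range_z" (384x512 float32, m along the optical axis (not along the pixel's ray), 0 where there is no reading), "fovy" (degrees; the focal length in pixels is half the picture's height over the tangent of half this angle, whatever the lens; pixels are square), "cx", "cy" (the principal point, pixels), "world_from_camera" (4x4, takes a point from camera to world coordinates). Camera axes: x right, y down, z forward; pixel columns grow to the right and rows downward; lengths in m; the calibration is good to about 2 mm. A picture is of the moment at which its call begins.
- manip.sign_off(): hands the job in, once; it reports no verdict.
The state is a dict: "clock": time; "qpos": joint angles; "joint_velocities": joint speeds; "effort": joint torques, N m; "position": TCP position; "orientation": TCP orientation; "wrist_force": force on the tool from outside, world axes, zero at the start; "torque": the same for the moment, N m; "grip_width": finger opening in m.
Only numpy, scipy, OpenCV 4.12 (cv2) and the standard library are available. Lean on these libraries where they do the work, as an engineer would, in place of code of your own. Each camera call takes 0.05 s, during which the arm holds its last target. There are 200 camera calls.

## Working session

There is one attempt and no reset: what is moved stays moved. The work goes in short steps, Python scripts to look and compute and a tool call to move; the robot and the scene stay as the last step left them, time stands still between calls to the robot, and variables do not carry over. Pictures are saved under pics/ and viewed, about 8 in all and at most 12, crops included, and the job is handed in when it is done.

Besides the shell and the picture viewer there is one more tool, called by a JSON object that holds its "method" and its "body", one argument or row to a line. servo_tool: Moves the arm, as the interface text tells. Its arguments: {"type":"object","properties":{"motion":{"type":"array"},"newtons":{"type":"number"}},"required":["motion"]}

```bash
mkdir -p pics; ls
cat > h.py <<'E'
import numpy as np, cv2
from bench import manip
def cam(n):
    c=manip.read_camera(n); c['f']=c['img'].shape[0]/2/np.tan(np.radians(c['fovy'])/2); return c
def cloud(c):
    z=c['range_z']; v,u=np.mgrid[:z.shape[0],:z.shape[1]]
    P=np.stack([(u-c['cx'])/c['f']*z,(v-c['cy'])/c['f']*z,z,np.ones_like(z)],-1)
    W=(P@c['world_from_camera'].T)[...,:3]; W[z==0]=np.nan; return W
E
python3 - <<'E'
from h import *
for n in ['scene','top']:
    c=cam(n); cv2.imwrite(f'pics/{n}0.png',c['img'][...,::-1]); np.savez(f'{n}0.npz',**c); print(n,c['fovy'],c['cx'],c['cy'],c['world_from_camera'].round(3).tolist())
print(manip.get_obs())
E
```

```text
pics
scene 54.836804180619744 253.81976764303337 192.21247884492024 [[-0.518, 0.724, -0.456, 1.104], [0.856, 0.441, -0.271, 0.271], [0.005, -0.53, -0.848, 0.993], [0.0, 0.0, 0.0, 1.0]]
top 47.8229481451931 252.76569755599678 185.06138215034903 [[0.02, -0.99, 0.137, 0.468], [-0.999, -0.024, -0.026, 0.018], [0.029, -0.137, -0.99, 1.116], [0.0, 0.0, 0.0, 1.0]]
{'clock': 0.1, 'qpos': array([-1.45015883e+00,  3.26880948e-01, -1.93457529e-01,  1.05201462e+00,
        3.13839465e-05,  1.43661061e+00]), 'joint_velocities': array([ 0.00012568, -0.00161568,  0.00277252,  0.00087288, -0.00025374,
       -0.00112754]), 'effort': array([-4.19032431e-04, -4.44238114e+01,  2.63038856e+01,  7.88007601e-03,
       -2.20898701e-04,  4.36531877e-06]), 'position': array([ 0.13860671, -0.53171928,  0.23058406]), 'orientation': array([-7.78261651e-04,  9.91893817e-01,  1.27067104e-01,  2.09644396e-05]), 'wrist_force': array([-0.35085734, -0.39013956, -0.08904858]), 'torque': array([0.04249808, 0.07212211, 0.05346607]), 'grip_width': 0.08542015752541161}
```

View pics/top0.png

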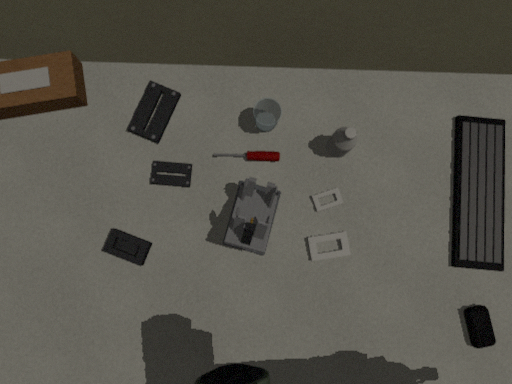

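View pics/scene0.png

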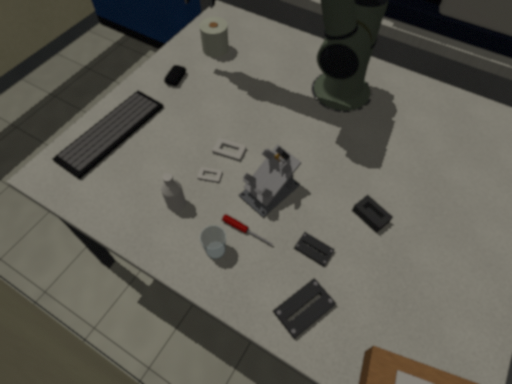

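The top view shows the burner body at (127,247), the smaller slot plate at (171,174), the larger plate at (154,111), the larger frame at (328,246), the small frame at (327,199) and the nest at (253,215). The scene view shows the same layout. Next I'll measure them.

Run:
```python
from h import *
c=dict(np.load('top0.npz')); W=cloud(c); Z=W[...,2]
print('bench z',np.nanmedian(Z[260:290,300:400]), 'valid',np.isfinite(Z).mean())
hsv=cv2.cvtColor(c['img'],cv2.COLOR_RGB2HSV)
for nm,(u,v),h in [('body',(127,247),.036),('plate',(171,174),.014),('bigplate',(154,111),.014),('frame',(328,246),.016),('smallframe',(327,199),.016)]:
    m=np.zeros(Z.shape,np.uint8); r=40; sl=np.s_[v-r:v+r,u-r:u+r]
    g=cv2.cvtColor(c['img'],cv2.COLOR_RGB2GRAY)[sl].astype(int); 
    bgv=np.median(g); mm=((g<bgv-35) if 'plate' in nm or nm=='body' else (g>bgv+30)).astype(np.uint8)
    zz=(Z[sl]>h*0.6)&(Z[sl]<h+.012)
    for tag,M in(('col',mm),('dep',zz.astype(np.uint8))):
        n,L,st,ce=cv2.connectedComponentsWithStats(M)
        if n<2: print(nm,tag,'none'); continue
        k=1+np.argmax(st[1:,4]); ys,xs=np.where(L==k)
        # ray onto plane z=h
        d=np.stack([(xs+u-r-c['cx'])/c['f'],(ys+v-r-c['cy'])/c['f'],np.ones(len(xs))],-1)@c['world_from_camera'][:3,:3].T
        o=c['world_from_camera'][:3,3]; p=o+d*((h-o[2])/d[:,2])[:,None]
        R=cv2.minAreaRect((p[:,:2]*1000).astype(np.float32))
        print(nm,tag,'n',len(xs),'rect',np.round(R[0],1),np.round(R[1],1),round(R[2],1),'z',np.nanmedian(Z[sl][L==k]).round(4))
# nest region
m=(Z>.05)&(W[...,0]>.2)&(W[...,0]<.6)
sl=np.s_[170:265,215:295]
np.set_printoptions(linewidth=250)
print((np.nan_to_num(Z[sl][::4,::4])*1000).astype(int))
big=cv2.resize(c['img'][165:265,210:300],None,fx=7,fy=6,interpolation=cv2.INTER_CUBIC)
s=dict(np.load('scene0.npz')); b2=cv2.resize(s['img'][140:220,230:310],None,fx=6,fy=6,interpolation=cv2.INTER_CUBIC)
o=np.zeros((600,800,3),np.uint8); a=cv2.resize(big,(400,440)); o[:440,:400]=a; o[:400,400:]=cv2.resize(b2,(400,400))
cv2.imwrite('pics/nest.png',cv2.convertScaleAbs(o[:440,:,::-1],alpha=1.6))
```

```text
bench z 0.0003675538931922073 valid 0.9957326253255209
body col n 1129 rect [458.7 296.3] [108.6  62. ] 70.1 z 0.0342
body dep n 791 rect [457.2 297.6] [103.5  60.9] 69.7 z 0.0356
plate col n 869 rect [646.  200.8] [102.9  60.7] 86.6 z 0.0137
plate dep n 844 rect [645.3 201. ] [100.6  60.8] 86.7 z 0.0138
bigplate col n 1898 rect [808.8 252.9] [ 92.3 149.1] 68.5 z 0.0196
bigplate dep n 1761 rect [809.4 253.5] [ 90.2 146.4] 68.6 z 0.0199
frame col none
frame dep n 670 rect [ 469.6 -204.8] [ 59.9 100.8] 10.4 z 0.0163
smallframe col none
smallframe dep n 283 rect [ 588.3 -201.4] [42.2 72.8] 19.5 z 0.0123
[[ -2  -2   0   0   0   1   1   2   0   1   0   1  -3  -2   0   3  -1   0   0   0]
 [  0  -3   0   0   1  -1   3   2   0   0  -3   1   0  -2   0   2   1   0  -2  -1]
 [  0   0  -1   0   1   2  -1   0   2 114   0   0   1   0  -1   0   0   2   3   0]
 [  0   1   0   0   1   0   7  12 117 111 109   0   1   0  -4  -2   0  -1  -2  -1]
 [  3  -3   1   1   0   2  11  14  92  95   9  11   0 112 111 109   0   0   0  -1]
 [  0   0  -1   0   1  -3  49 108  79  79  47  12  11  98 101 122   3   1   0
[... 800 characters left out ...]
42 148  99   0  -2   0   0   2   0]
 [  0   2  -1 116 115 116 115 161 165 165 127 131 134  99   2   3   0  -3   2   2]
 [ -3   0   2 126 121 122 121 146 151 152 116 113 117 107  -2   1   2   2   0   2]
 [  0   0   9 129 129 123 129 132 138 120 120 117 117  10   1  -3   1  -1   1  -3]
 [ -1   1  -2   0  11 120 123 129 128 127 126 124 124  -1   1   0  -2   0   2   0]
 [ -3   0   0   0  -1   4   0  10  13 116 125 127 127  -3   1   0   0   1   1  -1]
 [ -1   2   1   1  -1   2  -1  -2   0  -1   3  11  12  -3   0   0   0   1  -1   0]
 [  0  -2   3   0   0  -3   0  -1   0   2   3   2   0   0   0   1   3   3  -2   0]
 [  3  -3  -2   0   2   3   0   3   2  -1   0   2   0  -2   0   1   0   2   1   0]]
```

View pics/nest.png

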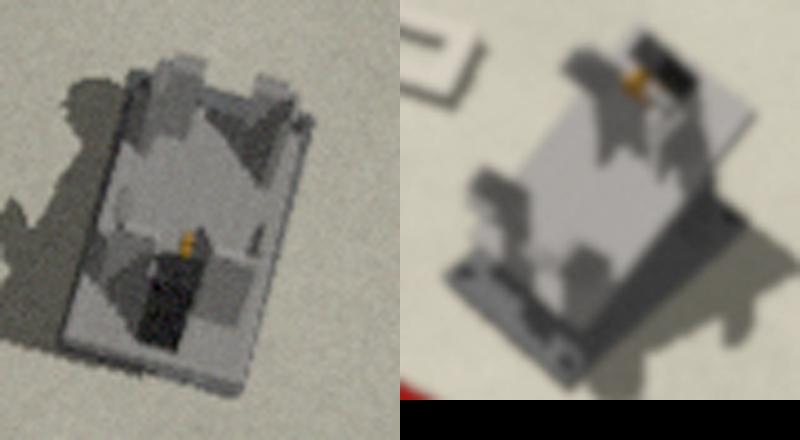

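```bash
cat > nestfit.py <<'E'
from h import *
def fit(W, c0=(.5,.0)):
    P=W.reshape(-1,3); P=P[np.isfinite(P).all(1)]
    P=P[(np.hypot(P[:,0]-c0[0],P[:,1]-c0[1])<.13)&(P[:,2]>.03)&(P[:,2]<.2)]
    rng=np.random.default_rng(0); best=None
    for _ in range(3000):
        a,b,d=P[rng.choice(len(P),3,False)]; n=np.cross(b-a,d-a); l=np.linalg.norm(n)
        if l<1e-5: continue
        n/=l; n*=np.sign(n[2])
        if abs(np.degrees(np.arccos(n[2]))-30)>5: continue
        k=np.abs((P-a)@n)<.003
        if best is None or k.sum()>best.sum(): best=k
    Q=P[best]; m=Q.mean(0); n=np.linalg.svd(Q-m)[2][2]; n*=np.sign(n[2])
    y=np.cross(n,[0,0,1.]); 
    x=np.array([0,0,1.])-n[2]*n; x/=np.linalg.norm(x); y=np.cross(n,x)
    q=np.c_[(Q-m)@x,(Q-m)@y]
    R=cv2.minAreaRect((q*1000).astype(np.float32))
    ctr=m+x*R[0][0]/1e3+y*R[0][1]/1e3
    print('n',len(Q),'tilt',np.degrees(np.arccos(n[2])).round(2),'yaw(x)',np.degrees(np.arctan2(x[1],x[0])).round(2),'rect',np.round(R[1],1),round(R[2],2),'ctr',ctr.round(4))
    print(' extent x',np.percentile(q[:,0],[.5,99.5]).round(4),'y',np.percentile(q[:,1],[.5,99.5]).round(4))
    return ctr,x,y,n,P
def report(ctr,x,y,n,P):
    d=P-ctr; L=np.c_[d@x,d@y,d@n]
    t=L[np.abs(L[:,2]-.066)<.004]
    print('tops'); 
    for sx in(1,-1):
        for sy in(1,-1):
            k=t[(t[:,0]*sx>0.02)&(t[:,1]*sy>0.01)&(np.abs(t[:,0])<.063)]
            if len(k): print(sx,sy,len(k),k.mean(0).round(4),k.min(0).round(4),k.max(0).round(4))
    k=t[(t[:,0]>.062)]; print('block',len(k),k.mean(0).round(4) if len(k) else '')
E
python3 - <<'E'
from nestfit import *
for n in('top','scene'):
    print(n); r=fit(cloud(dict(np.load(n+'0.npz')))); report(*r)
E
```

```text
top
n 1452 tilt 30.02 yaw(x) 166.26 rect [ 96.  168.5] 89.77 ctr [ 0.5342 -0.0075  0.0874]
 extent x [-0.085   0.0795] y [-0.0472  0.0479]
tops
1 1 40 [0.0454 0.0302 0.0657] [0.0292 0.0106 0.0622] [0.0619 0.039  0.0688]
1 -1 40 [ 0.044  -0.0299  0.0654] [ 0.0282 -0.0389  0.0624] [ 0.0548 -0.0137  0.0694]
-1 1 41 [-0.0524  0.0297  0.0653] [-0.0621  0.0139  0.0621] [-0.0359  0.0393  0.0686]
-1 -1 38 [-0.0526 -0.0286  0.0652] [-0.0627 -0.0384  0.0623] [-0.0373 -0.0133  0.0684]
block 70 [ 0.0707 -0.0003  0.0657]
scene
n 1101 tilt 29.82 yaw(x) 165.83 rect [165.7  97.1] 0.08 ctr [ 0.5375 -0.0069  0.0867]
 extent x [-0.0786  0.0858] y [-0.0444  0.0511]
tops
1 1 30 [0.0455 0.0287 0.0654] [0.0293 0.0104 0.0624] [0.0629 0.039  0.0685]
1 -1 24 [ 0.0459 -0.0286  0.0656] [ 0.0301 -0.0385  0.0622] [ 0.0547 -0.0143  0.0683]
-1 1 27 [-0.0541  0.0293  0.0652] [-0.0629  0.014   0.0622] [-0.0413  0.0406  0.0684]
-1 -1 24 [-0.0536 -0.0294  0.0655] [-0.0621 -0.04    0.062 ] [-0.0389 -0.0128  0.0695]
block 40 [ 0.0701 -0.0003  0.0661]
```

```bash
cat >> h.py <<'E'
from scipy.spatial.transform import Rotation as Ro
N0=np.array([.538,-.008,.085]); YAW=np.radians(166.05)
def nestR():
    h=np.array([np.cos(YAW),np.sin(YAW),0]); x=h*np.cos(np.pi/6)+np.array([0,0,.5]); y=np.cross([0,0,1],h); return np.c_[x,y,np.cross(x,y)]
def nw(p): return N0+nestR()@np.array(p)/1e3
def rel(target,yaw=None,o=None):
    "shift (mm, tool axes) and turn (deg) to TCP target"
    o=o or manip.get_obs(); q=o['orientation']; R=Ro.from_quat([q[1],q[2],q[3],q[0]]).as_matrix()
    s=R.T@(np.array(target)-o['position'])*1e3
    cy=np.degrees(np.arctan2(R[1,0],R[0,0])); t=0 if yaw is None else -(yaw-cy)
    print('tcp',o['position'].round(4),'yaw',cy.round(2),'tilt',np.degrees(np.arccos(-R[2,2])).round(2),'-> shift',s.round(1),'turn',np.round(t,1), 't',round(o['clock'],2),'F',o['wrist_force'].round(1),'grip',round(o['grip_width'],4)); return s
E
python3 - <<'E'
from h import *
rel([.457,.297,.20],249.7-360)
print(nestR())
E
```

```text
tcp [ 0.1386 -0.5317  0.2306] yaw 14.6 tilt 0.09 -> shift [ 517.  -721.7   31.8] turn 124.9 t 0.1 F [-0.4 -0.4 -0.1] grip 0.0854
[[-0.84048326 -0.24107506  0.48525324]
 [ 0.20877713 -0.97050647 -0.12053753]
 [ 0.5         0.          0.8660254 ]]
```

{"method": "servo_tool", "body": {
  "motion": [
    [[35,-48,0,-10.7,85],[70,-98,0,-21.4,85],[105,-147,0,-32,85],[140,-196,0,-42.7,85],[175,-245,0,-53,85],[210,-294,0,-64,85],[245,-343,0,-75,85],[280,-392,0,-85,85],[315,-441,0,-96,85],[350,-490,0,-107,85]]
  ]
}}

```text
clock: 1.35
position: [0.3542, 0.0321, 0.2314]
orientation: [0.001, 0.489, 0.872, 0.0]
wrist_force: [1.6, -0.1, 0.4]
grip_width: 0.0853
```

Run:
```python
from h import *
rel([.457,.297,.20],249.7)
```

```text
tcp [0.3542 0.0321 0.2314] yaw 121.45 tilt 0.06 -> shift [172.3 225.9  31.4] turn -128.3 t 1.35 F [ 1.6 -0.1  0.4] grip 0.0853
```

{"method": "servo_tool", "body": {
  "motion": [
    [[30,40,5,-10.7,85],[60,79,10,-21.4,85],[90,118,15,-32,85],[120,157,20,-42.7,85],[150,196,25,-53,85],[172,226,31,-64,85],[172,226,31,-75,85],[172,226,31,-85,85],[172,226,31,-96,85],[172,226,31,-107,85]]
  ]
}}

```text
clock: 2.6
position: [0.4582, 0.294, 0.1998]
orientation: [-0.001, -0.406, 0.914, 0.0]
wrist_force: [-0.2, 1.0, -0.5]
grip_width: 0.0851
```

{"method": "servo_tool", "body": {
  "motion": [
    [[0,0,0,-10.7,85],[0,0,0,-21.4,85],[0,0,0,-21.4,85]]
  ]
}}

```text
clock: 2.98
position: [0.4583, 0.294, 0.1999]
orientation: [-0.0, -0.565, 0.825, 0.0]
wrist_force: [0.6, -0.1, 0.5]
grip_width: 0.085
```

Run:
```python
from h import *
rel([.457,.297,.20],249.7)
c=cam('wrist'); cv2.imwrite('pics/w1.png',c['img'][...,::-1])
W=cloud(c); Z=W[...,2]
M=((Z>.03)&(Z<.042)).astype(np.uint8)
n,L,st,ce=cv2.connectedComponentsWithStats(M); 
for k in range(1,n):
    if st[k,4]>500:
        R=cv2.minAreaRect((W[L==k][:,:2]*1000).astype(np.float32)); print(st[k],R)
```

```text
tcp [0.4583 0.294  0.1999] yaw -111.15 tilt 0.05 -> shift [-2.3  2.3 -0.1] turn -360.9 t 2.98 F [ 0.6 -0.1  0.5] grip 0.085
[ 227  134   60   95 3870] ((457.9918212890625, 299.71014404296875), (100.4726791381836, 59.663394927978516), 70.26476287841797)
```

View pics/w1.png

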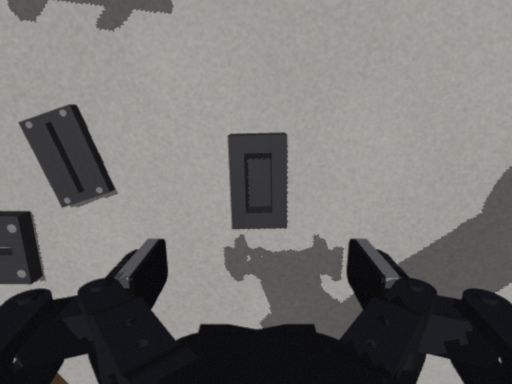

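The wrist view shows the body centred at (258,181) between the jaws, with the two slot plates at the left. The measured centre agrees with the top view to 2 mm, so I'll descend and grip.

{"method": "servo_tool", "body": {
  "motion": [
    [[-4.5,2,55,-1.4,85],[-4.5,2,110,-1.4,85],[-4.5,2,160,-1.4,85],[-4.5,2,185,-1.4,85],[-4.5,2,198,-1.4,85],[-4.5,2,198,-1.4,50],[-4.5,2,198,-1.4,50],[-4.5,2,198,-1.4,50],[-4.5,2,198,-1.4,50],[-4.5,2,198,-1.4,50]]
  ],
  "newtons": 40
}}

```text
clock: 4.28
position: [0.4589, 0.2993, 0.0032]
orientation: [0.001, -0.576, 0.817, -0.0]
wrist_force: [-0.9, -1.1, 5.7]
grip_width: 0.0591
```

{"method": "servo_tool", "body": {
  "motion": [
    [[0,0,0,0,50],[0,0,-60,0,50],[0,0,-120,0,50],[0,0,-180,0,50],[0,0,-240,0,50],[0,0,-240,0,50]]
  ]
}}

```text
clock: 5.03
position: [0.4609, 0.3003, 0.2469]
orientation: [0.005, -0.576, 0.817, -0.001]
wrist_force: [1.7, -0.2, -6.4]
grip_width: 0.0592
```

Run:
```python
from h import *
p=nw([27,0,88])   # pivot target, tilted resting on mouth
t=p-[0,0,.020]
print(p); rel(t+[0,0,.06],166.05-360)
```

```text
[ 0.55800924 -0.01297032  0.17471024]
tcp [0.4609 0.3003 0.2469] yaw -109.62 tilt 0.53 -> shift [ 262.7 -196.4   31.8] turn 84.3 t 5.03 F [ 1.7 -0.2 -6.4] grip 0.0592
```

{"method": "servo_tool", "body": {
  "motion": [
    [[33,-25,0,10.5,50],[66,-49,0,21,50],[99,-74,0,31.5,50],[132,-98,0,42,50],[165,-123,0,52.5,50],[198,-148,0,63,50],[231,-172,0,73.5,50],[263,-196,0,84.3,50],[263,-196,0,84.3,50],[263,-196,0,84.3,50]]
  ],
  "newtons": 30
}}

```text
clock: 6.28
position: [0.5532, -0.0141, 0.2401]
orientation: [-0.002, 0.121, 0.993, 0.0]
wrist_force: [0.2, 0.1, -6.2]
grip_width: 0.0594
```

Run:
```python
from h import *
from nestfit import *
p=nw([27,0,88]); rel(p-[0,0,.020],166.05)
c=cam('wrist'); cv2.imwrite('pics/w2.png',c['img'][...,::-1])
W=cloud(c); r=fit(W); report(*r)
```

```text
tcp [ 0.5532 -0.0141  0.2401] yaw 166.1 tilt 0.24 -> shift [-4.8  2.3 85.4] turn 0.1 t 6.28 F [ 0.2  0.1 -6.2] grip 0.0594
n 3853 tilt 28.79 yaw(x) 166.21 rect [63.9 96. ] 0.17 ctr [0.4911 0.0035 0.1133]
 extent x [-0.0415  0.0161] y [-0.0477  0.0471]
tops
1 1 15 [0.0227 0.0103 0.0645] [0.0202 0.01   0.062 ] [0.0244 0.0108 0.0664]
1 -1 7 [ 0.0233 -0.0103  0.0651] [ 0.0216 -0.0104  0.0629] [ 0.0248 -0.0103  0.0661]
block 0
```

View pics/w2.png

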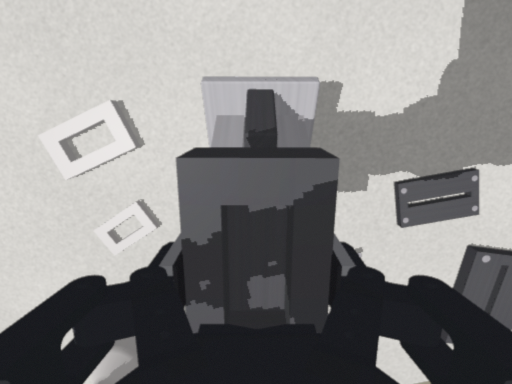

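The wrist view shows the body gripped level, lined up with the plate edge (203–318) and block below. Next I'll lower it so its upper end rests on the block and the part tilts.

{"method": "servo_tool", "body": {
  "motion": [
    [[-5,2,30,0,50],[-5,2,52,0,50],[-5,2,58,0,50],[-5,2,63,0,50],[-5,2,68,0,50],[-5,2,73,0,50]]
  ],
  "newtons": 30
}}

```text
clock: 7.08
position: [0.5639, -0.0139, 0.1729]
orientation: [0.005, 0.121, 0.993, 0.0]
wrist_force: [4.2, -0.4, 6.9]
grip_width: 0.0596
```

```bash
cat >> h.py <<'E'
def tilt(zr=(.02,.20),half=.028):
    "part top face in the grip seen by the wrist camera: plane, in nest axes"
    o=manip.get_obs(); c=cam('wrist'); W=cloud(c); P=W.reshape(-1,3); P=P[np.isfinite(P).all(1)]
    R=nestR(); L=(P-N0)@R
    # tool-frame window around the grip
    q=o['orientation']; T=Ro.from_quat([q[1],q[2],q[3],q[0]]).as_matrix(); t=(P-o['position'])@T
    k=(abs(t[:,1])<half)&(abs(t[:,0])<.06)&(t[:,2]>-.06)&(t[:,2]<.02)
    Q=P[k]; L=L[k]; rng=np.random.default_rng(0); best=None
    for _ in range(1500):
        a,b,d=Q[rng.choice(len(Q),3,False)]; n=np.cross(b-a,d-a); l=np.linalg.norm(n)
        if l<1e-6 or abs(n[2])<.6*l: continue
        kk=abs((Q-a)@(n/l))<.0015
        if best is None or kk.sum()>best.sum(): best=kk
    Q=Q[best]; L=L[best]; m=L.mean(0); n=np.linalg.svd(L-m)[2][2]; n*=np.sign(n[2])
    print('top plane: n',len(Q),'normal in nest',n.round(3),'tilt about y deg',np.degrees(np.arctan2(n[0],n[2])).round(1),'about x',np.degrees(np.arctan2(n[1],n[2])).round(1),'x range',np.percentile(L[:,0],[.5,99.5]).round(4),'y',np.percentile(L[:,1],[.5,99.5]).round(4),'z@xmax',L[L[:,0]>np.percentile(L[:,0],95)][:,2].mean().round(4),'z mean',m[2].round(4))
    return c
E
python3 - <<'E'
from h import *
rel(nw([27,0,88])-[0,0,.020],166.05); tilt()
E
```

```text
tcp [ 0.5639 -0.0139  0.1729] yaw 166.1 tilt 0.54 -> shift [ 6.1 -0.5 18.2] turn 0.0 t 7.08 F [ 4.2 -0.4  6.9] grip 0.0596
top plane: n 15423 normal in nest [ 0.384 -0.     0.923] tilt about y deg 22.6 about x -0.0 x range [0.0163 0.084 ] y [-0.0282  0.0274] z@xmax 0.099 z mean 0.1091
```

{"method": "servo_tool", "body": {
  "motion": [
    [[2,0,5,0,50],[3,0,10,0,50],[4,0,15,0,50],[4,0,18,0,50],[4,0,18,0,50]]
  ],
  "newtons": 30
}}

```text
clock: 7.75
position: [0.5661, -0.0145, 0.1582]
orientation: [0.011, 0.121, 0.993, -0.0]
wrist_force: [11.8, -2.5, 12.7]
grip_width: 0.0594
```

Run:
```python
from h import *
rel(nw([27,0,88])-[0,0,.020],166.05); tilt()
```

```text
tcp [ 0.5661 -0.0145  0.1582] yaw 166.06 tilt 1.27 -> shift [ 8.3 -0.5  3.3] turn 0.0 t 7.75 F [11.8 -2.5 12.7] grip 0.0594
top plane: n 13873 normal in nest [ 0.13  -0.     0.992] tilt about y deg 7.5 about x -0.0 x range [-0.0029  0.0757] y [-0.0282  0.0274] z@xmax 0.1014 z mean 0.105
```

{"method": "servo_tool", "body": {
  "motion": [
    [[3,0,4,0,50],[5,0,8,0,50],[6,0,10,0,50],[6,0,10,0,50]]
  ],
  "newtons": 30
}}

```text
clock: 8.3
position: [0.5633, -0.0137, 0.1499]
orientation: [0.014, 0.121, 0.993, -0.001]
wrist_force: [16.7, -3.3, 15.4]
grip_width: 0.0592
```

Run:
```python
from h import *
rel(nw([27,0,88])-[0,0,.020],166.05); tilt()
```

```text
tcp [ 0.5633 -0.0137  0.1499] yaw 166.05 tilt 1.63 -> shift [ 5.2 -0.5 -4.9] turn 0.0 t 8.3 F [16.7 -3.3 15.4] grip 0.0592
top plane: n 13487 normal in nest [0.995 0.001 0.097] tilt about y deg 84.4 about x 0.4 x range [0.0703 0.0762] y [-0.0281  0.0273] z@xmax 0.0698 z mean 0.0867
```

{"method": "servo_tool", "body": {
  "motion": [
    [[0,0,-12,0,50],[0,0,-30,0,50],[0,0,-30,0,50]]
  ],
  "newtons": 60
}}

```text
clock: 8.72
position: [0.5515, -0.0114, 0.1731]
orientation: [0.002, 0.121, 0.993, -0.0]
wrist_force: [0.1, -0.5, -4.8]
grip_width: 0.0596
```

```bash
sed -i "s/if l<1e-6 or abs(n\[2\])<.6\*l: continue/if l<1e-6 or abs(n@R[:,2])<.8*l: continue/" h.py
python3 - <<'E'
from h import *
rel(nw([27,0,88])-[0,0,.020],166.05); tilt()
E
```

```text
tcp [ 0.5515 -0.0114  0.1731] yaw 166.09 tilt 0.21 -> shift [-6.6  0.1 18.4] turn 0.0 t 8.72 F [ 0.1 -0.5 -4.8] grip 0.0596
top plane: n 8656 normal in nest [-0.111 -0.003  0.994] tilt about y deg -6.4 about x -0.2 x range [-0.0012  0.0879] y [-0.0277  0.0279] z@xmax 0.12 z mean 0.1168
```

```bash
cat >> h.py <<'E'
def goc(x,z,off,y=0):
    "shift so that underside centre (nest mm) is at x,z; off = underside centre minus TCP in nest x,z"
    return rel(nw([x-off[0],y,z-off[1]]),166.05)
def tcpn():
    print('TCP nest',((manip.get_obs()['position']-N0)@nestR()*1e3).round(1))
E
python3 - <<'E'
from h import *
goc(-6,76,(9,-4.7)); goc(-6,66,(9,-4.7))
E
```

```text
tcp [ 0.5508 -0.0114  0.172 ] yaw 166.09 tilt 0.11 -> shift [-40.1   0.1  24.7] turn 0.0 t 8.78 F [ 0.7  0.6 -6.2] grip 0.0591
tcp [ 0.5508 -0.0114  0.172 ] yaw 166.09 tilt 0.11 -> shift [-35.    0.1  33.3] turn 0.0 t 8.78 F [ 0.7  0.6 -6.2] grip 0.0591
```

{"method": "servo_tool", "body": {
  "motion": [
    [[-20,0,12,0,50],[-40,0,24,0,50],[-40,0,24,0,50],[-38,0,28,0,50],[-36,0,32,0,50],[-35,0,35,0,50],[-35,0,35,0,50]]
  ],
  "newtons": 30
}}

```text
clock: 9.65
position: [0.5837, -0.0197, 0.1362]
orientation: [-0.0, 0.121, 0.993, 0.0]
wrist_force: [0.0, 0.3, -5.7]
grip_width: 0.0597
```

Run:
```python
from h import *
goc(-6,66,(9,-4.7)); tcpn(); tilt()
```

```text
tcp [ 0.5837 -0.0197  0.1362] yaw 166.08 tilt 0.02 -> shift [-1.2  0.3 -2.5] turn 0.0 t 9.65 F [ 0.   0.3 -5.7] grip 0.0597
TCP nest [-15.2   0.3  68. ]
top plane: n 8660 normal in nest [-0.115 -0.003  0.993] tilt about y deg -6.6 about x -0.2 x range [-0.0485  0.0405] y [-0.0275  0.0281] z@xmax 0.1049 z mean 0.1016
```

{"method": "servo_tool", "body": {
  "motion": [
    [[-6,0,-10,0,50],[-9.5,0,-8.5,0,50],[-9.5,0,-8.5,0,50],[-8,0,-6,0,50],[-6.5,0,-3.5,0,50],[-5,0,-1,0,50],[-3.5,0,2,0,50],[-3.5,0,2,0,50]]
  ],
  "newtons": 30
}}

```text
clock: 10.7
position: [0.5902, -0.0213, 0.1391]
orientation: [0.004, 0.121, 0.993, -0.001]
wrist_force: [-6.2, 0.1, 19.8]
grip_width: 0.0597
```

Run:
```python
from h import *
goc(-6,66,(9,-4.7)); tcpn(); c=tilt()
t=cam('top'); a=cv2.resize(t['img'][150:270,200:310],None,fx=4,fy=4,interpolation=cv2.INTER_CUBIC)
s=cam('scene'); b=cv2.resize(s['img'][120:220,220:310],None,fx=4,fy=4,interpolation=cv2.INTER_CUBIC)
o=np.zeros((480,800,3),np.uint8); o[:,:440]=a; o[:400,440:]=b
cv2.imwrite('pics/s3.png',cv2.convertScaleAbs(o[...,::-1],alpha=1.5))
```

```text
tcp [ 0.5902 -0.0213  0.1391] yaw 166.07 tilt 0.46 -> shift [5.5 0.3 0.3] turn 0.0 t 10.7 F [-6.2  0.1 19.8] grip 0.0597
TCP nest [-19.6   0.3  73.8]
top plane: n 8791 normal in nest [-0.104 -0.002  0.995] tilt about y deg -5.9 about x -0.1 x range [-0.0518  0.0367] y [-0.0275  0.0281] z@xmax 0.1101 z mean 0.1073
```

{"method": "servo_tool", "body": {
  "motion": [
    [[0,0,0,0,50],[1,0,3,0,50],[2,0,6,0,50],[2,0,6,0,50]]
  ],
  "newtons": 20
}}

```text
clock: 11.35
position: [0.5879, -0.0207, 0.1362]
orientation: [0.004, 0.121, 0.993, -0.001]
wrist_force: [-14.9, 2.3, 41.8]
grip_width: 0.0599
```

Run:
```python
from h import *
goc(-6,66,(9,-4.7)); tcpn(); c=tilt()
```

```text
tcp [ 0.5879 -0.0207  0.1362] yaw 166.07 tilt 0.52 -> shift [ 3.1  0.3 -2.5] turn 0.0 t 11.35 F [-14.9   2.3  41.8] grip 0.0599
TCP nest [-19.    0.3  70.1]
top plane: n 10390 normal in nest [-0.041 -0.003  0.999] tilt about y deg -2.3 about x -0.2 x range [-0.0414  0.043 ] y [-0.0276  0.028 ] z@xmax 0.104 z mean 0.1035
```

{"method": "servo_tool", "body": {
  "motion": [
    [[0,0,0,0,50],[-4,0,-14,0,50],[-4,0,-14,0,50],[-4,0,-14,0,50]]
  ],
  "newtons": 100
}}

```text
clock: 11.9
position: [0.5887, -0.021, 0.1409]
orientation: [-0.001, 0.121, 0.993, 0.0]
wrist_force: [-0.1, -0.0, -4.3]
grip_width: 0.0588
```

Run:
```python
from h import *
tcpn(); c=tilt(); goc(-.5,66,(12,-4)); goc(-.5,56,(12,-4))
```

```text
TCP nest [-17.4   0.4  74.6]
top plane: n 10492 normal in nest [-0.054 -0.003  0.999] tilt about y deg -3.1 about x -0.2 x range [-0.0414  0.0445] y [-0.0274  0.0282] z@xmax 0.1083 z mean 0.1083
tcp [ 0.5885 -0.021   0.1407] yaw 166.07 tilt 0.16 -> shift [6.3 0.4 1.3] turn 0.0 t 11.95 F [-0.1 -0.1 -5.6] grip 0.0586
tcp [ 0.5885 -0.021   0.1407] yaw 166.07 tilt 0.16 -> shift [11.3  0.4 10. ] turn 0.0 t 11.95 F [-0.1 -0.1 -5.6] grip 0.0586
```

{"method": "servo_tool", "body": {
  "motion": [
    [[2.6,0,-1.5,0,50],[4,0,1,0,50],[5.5,0,3.5,0,50],[7,0,6,0,50],[8.5,0,8.5,0,50],[9.6,0,10.6,0,50],[9.6,0,10.6,0,50]]
  ],
  "newtons": 60
}}

```text
clock: 12.82
position: [0.5806, -0.0189, 0.1317]
orientation: [0.0, 0.121, 0.993, -0.0]
wrist_force: [1.5, 0.1, -6.7]
grip_width: 0.0587
```

Run:
```python
from h import *
tcpn(); c=tilt(); goc(-.5,56,(14,-4.5));
```

```text
TCP nest [-14.7   0.3  62.4]
top plane: n 10422 normal in nest [-0.055 -0.002  0.998] tilt about y deg -3.2 about x -0.1 x range [-0.0387  0.0468] y [-0.0275  0.0281] z@xmax 0.0968 z mean 0.0959
tcp [ 0.5805 -0.0189  0.1317] yaw 166.07 tilt 0.03 -> shift [1.1 0.3 1.6] turn 0.0 t 12.88 F [ 1.5 -0.  -6.3] grip 0.0586
```

{"method": "servo_tool", "body": {
  "motion": [
    [[1.5,0,2.6,0,50],[3,0,5.2,0,50],[4.5,0,7.8,0,50],[6,0,10.4,0,50],[6,0,10.4,0,50]]
  ],
  "newtons": 60
}}

```text
clock: 13.5
position: [0.5735, -0.0172, 0.1204]
orientation: [-0.001, 0.121, 0.993, 0.0]
wrist_force: [2.0, -0.8, -7.3]
grip_width: 0.0592
```

Run:
```python
from h import *
tcpn(); c=tilt()
```

```text
TCP nest [-14.1   0.3  49. ]
top plane: n 10510 normal in nest [-0.052 -0.003  0.999] tilt about y deg -3.0 about x -0.2 x range [-0.0382  0.0479] y [-0.0275  0.0281] z@xmax 0.0827 z mean 0.0826
```

{"method": "servo_tool", "body": {
  "motion": [
    [[2,0,3.5,0,50],[4,0,7,0,50],[6,0,10.4,0,50],[8,0,14,0,50],[10,0,17.4,0,50],[10,0,17.4,0,50]]
  ],
  "newtons": 60
}}

```text
clock: 14.3
position: [0.5643, -0.0147, 0.105]
orientation: [0.0, 0.121, 0.993, 0.0]
wrist_force: [-3.6, 1.2, 3.7]
grip_width: 0.0592
```

Run:
```python
from h import *
tcpn(); c=tilt()
```

```text
TCP nest [-13.5   0.1  30.9]
top plane: n 10737 normal in nest [-0.043 -0.001  0.999] tilt about y deg -2.5 about x -0.1 x range [-0.0368  0.0487] y [-0.0277  0.0279] z@xmax 0.064 z mean 0.0644
```

{"method": "servo_tool", "body": {
  "motion": [
    [[1.5,0,2.6,0,50],[3,0,5.2,0,50],[4.5,0,7.8,0,50],[6,0,10.4,0,50],[6,0,10.4,0,50]]
  ],
  "newtons": 60
}}

```text
clock: 14.98
position: [0.5599, -0.0135, 0.0967]
orientation: [0.002, 0.121, 0.993, -0.0]
wrist_force: [-8.9, 2.5, 20.5]
grip_width: 0.0588
```

Run:
```python
from h import *
tcpn(); c=tilt(); rel([0,0,0]); cv2.imwrite('pics/w4.png',c['img'][...,::-1])
```

```text
TCP nest [-13.7   0.   21.4]
top plane: n 9217 normal in nest [-0.045 -0.002  0.999] tilt about y deg -2.6 about x -0.1 x range [-0.0365  0.0476] y [-0.0278  0.0279] z@xmax 0.0556 z mean 0.0546
tcp [ 0.5599 -0.0134  0.0967] yaw 166.08 tilt 0.2 -> shift [ 547.  -121.7   94.8] turn 0 t 15.03 F [-8.9  2.4 21.3] grip 0.0589
```

View pics/w4.png

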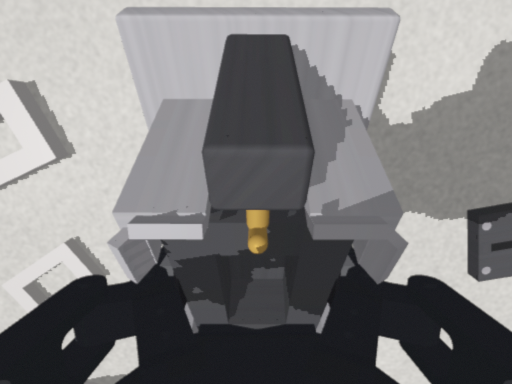

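The wrist view shows the body between the corner angles, with the plunger (257,240) over its upper rim and its underside about 18 mm up. I'll release it, then press it down with the fingertips.

{"method": "servo_tool", "body": {
  "motion": [
    [[0,0,0,0,85],[0,0,0,0,85],[0,0,0,0,85],[0,0,-30,0,85],[0,0,-60,0,85],[0,0,-60,0,30],[0,0,-60,0,30],[0,0,-60,0,30],[0,0,-60,0,30],[-2,0,-50,0,30]]
  ],
  "newtons": 60
}}

```text
clock: 16.27
position: [0.5612, -0.014, 0.1433]
orientation: [0.0, 0.121, 0.993, -0.0]
wrist_force: [0.0, 0.2, -0.3]
grip_width: 0.0299
```

Run:
```python
from h import *
tcpn(); rel(nw([9.7,0,38]))
```

```text
TCP nest [ 8.4  0.3 62.5]
tcp [ 0.5612 -0.014   0.1433] yaw 166.07 tilt 0.05 -> shift [13.4  0.3 20.5] turn 0 t 16.27 F [ 0.   0.2 -0.3] grip 0.0299
```

{"method": "servo_tool", "body": {
  "motion": [
    [[3,0,5,0,30],[6,0,10,0,30],[9,0,14,0,30],[12,0,18,0,30],[13,0,20,0,30],[14,0,22,0,30],[15,0,24,0,30],[15,0,24,0,30]]
  ]
}}

```text
clock: 17.27
position: [0.5522, -0.0118, 0.1288]
orientation: [0.008, 0.121, 0.993, -0.001]
wrist_force: [-8.2, -1.3, 54.6]
grip_width: 0.0295
```

Run:
```python
from h import *
tcpn(); tilt(); rel(nw([9.7,0,38]))
```

```text
TCP nest [ 9.2  0.2 45.3]
top plane: n 4136 normal in nest [-0.001  0.002  1.   ] tilt about y deg -0.1 about x 0.1 x range [0.0171 0.0824] y [-0.0271  0.0278] z@xmax 0.0654 z mean 0.0661
tcp [ 0.5521 -0.0117  0.1288] yaw 166.07 tilt 0.92 -> shift [4.1 0.2 6. ] turn 0 t 17.32 F [-8.2 -0.3 53.5] grip 0.0296
```

{"method": "servo_tool", "body": {
  "motion": [
    [[-8,0,-14,0,30],[-17,0,-30,0,30],[-17,0,-60,0,30],[-17,0,-60,0,30]]
  ]
}}

```text
clock: 17.82
position: [0.5641, -0.0146, 0.1815]
orientation: [0.002, 0.121, 0.993, -0.0]
wrist_force: [1.1, 0.3, 0.0]
grip_width: 0.0299
```

```bash
cat >> h.py <<'E'
def inpocket(name='wrist',zmax=.064,zmin=.02):
    c=cam(name); P=cloud(c).reshape(-1,3); P=P[np.isfinite(P).all(1)]; L=(P-N0)@nestR()
    k=(abs(L[:,0])<.05)&(abs(L[:,1])<.03)&(L[:,2]>zmin)&(L[:,2]<zmax)
    for a,b in((-.05,-.035),(-.032,-.02),(-.02,-.005),(-.005,.01),(.01,.025),(.034,.046)):
        for s in(1,-1):
            q=L[k&(L[:,0]>a)&(L[:,0]<b)&(L[:,1]*s>.016)]
            if len(q)>5: print(name,(a,b),'y',s,len(q),'z med',np.median(q[:,2]).round(4),np.percentile(q[:,2],[10,90]).round(4))
    return c,L
E
python3 - <<'E'
from h import *
tcpn(); inpocket(); c,L=inpocket('top')
E
```

```text
TCP nest [24.9  0.2 97. ]
wrist (-0.05, -0.035) y 1 99 z med 0.0505 [0.0498 0.0513]
wrist (-0.05, -0.035) y -1 87 z med 0.0504 [0.0494 0.0513]
wrist (-0.032, -0.02) y 1 119 z med 0.0483 [0.0474 0.0493]
wrist (-0.032, -0.02) y -1 109 z med 0.0481 [0.0473 0.049 ]
wrist (-0.02, -0.005) y 1 308 z med 0.0464 [0.0455 0.0475]
wrist (-0.02, -0.005) y -1 301 z med 0.0464 [0.0453 0.0475]
wrist (-0.005, 0.01) y 1 342 z med 0.0444 [0.0433 0.0455]
wrist (-0.005, 0.01) y -1 345 z med 0.0442 [0.0433 0.0453]
wrist (0.01, 0.025) y 1 392 z med 0.0423 [0.0414 0.0433]
wrist (0.01, 0.025) y -1 390 z med 0.0422 [0.0411 0.0433]
```

{"method": "servo_tool", "body": {
  "motion": [
    [[-38,0,20,0,30],[-38,0,55,0,30],[-38,0,58,0,30],[-35,0,63,0,30],[-32,0,69,0,30],[-29,0,74,0,30],[-27,0,77,0,30],[-26,0,80,0,30],[-25,0,82,0,30],[-25,0,82,0,30]]
  ]
}}

```text
clock: 19.18
position: [0.5894, -0.0209, 0.1006]
orientation: [0.003, 0.121, 0.993, -0.0]
wrist_force: [-0.9, -1.0, 17.4]
grip_width: 0.0301
```

Run:
```python
from h import *
tcpn(); rel([.5,0,0]); inpocket()
```

```text
TCP nest [-38.1   0.1  39.9]
tcp [ 0.5894 -0.0209  0.1006] yaw 166.07 tilt 0.34 -> shift [ 92.3  -1.3 100. ] turn 0 t 19.18 F [-0.9 -1.  17.4] grip 0.0301
wrist (-0.05, -0.035) y -1 6 z med 0.0358 [0.0356 0.0358]
wrist (-0.032, -0.02) y 1 582 z med 0.0368 [0.036  0.0504]
wrist (-0.032, -0.02) y -1 578 z med 0.0367 [0.0358 0.0505]
wrist (-0.02, -0.005) y 1 1038 z med 0.0367 [0.0359 0.0602]
wrist (-0.02, -0.005) y -1 1038 z med 0.0366 [0.0358 0.0599]
wrist (-0.005, 0.01) y 1 829 z med 0.0363 [0.0357 0.0369]
wrist (-0.005, 0.01) y -1 809 z med 0.0363 [0.0357 0.0368]
wrist (0.01, 0.025) y 1 1054 z med 0.0363 [0.0357 0.037 ]
wrist (0.01, 0.025) y -1 1085 z med 0.0363 [0.0357 0.0369]
wrist (0.034, 0.046) y 1 424 z med 0.0363 [0.0356 0.0372]
wrist (0.034, 0.046) y -1 422 z med 0.0363 [0.0356 0.037 ]
```

Every point on the body top reads 36.3 mm, so it is seated flat. Next is the spacer.

Run:
```python
from h import *
rel([.4696,-.2048,.20],100.4)
```

```text
tcp [ 0.5894 -0.0209  0.1006] yaw 166.07 tilt 0.34 -> shift [  71.4 -207.3  -99.9] turn 65.7 t 19.23 F [-1.  -0.6 18.3] grip 0.0304
```

{"method": "servo_tool", "body": {
  "motion": [
    [[0,0,-50,0,30],[0,0,-110,0,30],[0,0,-150,0,85],[30,18,-150,10.7,85],[60,50,-150,21.4,85],[90,90,-150,32,85],[120,130,-150,42,85],[140,180,-130,53,85],[153,207,-110,63,85],[153,207,-100,65.5,85]]
  ]
}}

```text
clock: 20.48
position: [0.486, 0.2192, 0.1956]
orientation: [-0.001, 0.638, 0.77, -0.001]
wrist_force: [-0.7, -0.8, -0.1]
grip_width: 0.0848
```

```bash
cat > find.py <<'E'
from h import *
def find(h):
    c=cam('wrist'); W=cloud(c); Z=W[...,2]; o=manip.get_obs()['position']
    M=((Z>h-.006)&(Z<h+.006)).astype(np.uint8)
    n,L,st,ce=cv2.connectedComponentsWithStats(M)
    for k in range(1,n):
        if st[k,4]>400:
            p=W[L==k][:,:2]; R=cv2.minAreaRect((p*1000).astype(np.float32))
            if np.hypot(*(np.array(R[0])/1e3-o[:2]))<.12: print('n',st[k,4],np.round(R[0],1),np.round(R[1],1),round(R[2],1),'z',np.median(Z[L==k]).round(4))
E
python3 - <<'E'
from find import *
rel([.4696,-.2048,.20],100.4); find(.016)
E
```

```text
tcp [0.486  0.2192 0.1956] yaw 100.67 tilt 0.2 -> shift [-413.6  -94.6   -4.1] turn 0.3 t 20.48 F [-0.7 -0.8 -0.1] grip 0.0848
```

That move went the wrong way in y because I issued it before reading the computed shift. It ended in free space at z 0.196, clear of everything. I'll go to the spacer now, over the nest at a safe height.

{"method": "servo_tool", "body": {
  "motion": [
    [[-20,-5,-50,0,85],[-75,-18,-70,0,85],[-135,-31,-70,0,85],[-195,-45,-70,0,85],[-255,-59,-70,0,85],[-315,-73,-60,0,85],[-370,-86,-30,0,85],[-413.5,-94.5,0,0,85],[-413.5,-94.5,0,0,85]]
  ]
}}

```text
clock: 21.65
position: [0.469, -0.2086, 0.1949]
orientation: [-0.002, 0.641, 0.768, -0.0]
wrist_force: [0.1, 0.6, 0.2]
grip_width: 0.0851
```

Run:
```python
from find import *
rel([.4696,-.2048,-.004],100.4); find(.016)
```

```text
tcp [ 0.469  -0.2086  0.1949] yaw 100.29 tilt 0.29 -> shift [  3.    2.  198.9] turn -0.1 t 21.65 F [0.1 0.6 0.2] grip 0.0851
n 3572 [ 469.6 -205.1] [60.1 99.7] 10.2 z 0.0163
n 1768 [ 588.8 -202.3] [43.8 72.8] 19.7 z 0.0117
```

{"method": "servo_tool", "body": {
  "motion": [
    [[3,2,60,0,85],[3,2,120,0,85],[3,2,170,0,85],[3,2,190,0,85],[3,2,197,0,85],[3,2,197,0,50],[3,2,197,0,50],[3,2,197,0,50],[3,2,197,0,50],[3,2,197,0,50]]
  ],
  "newtons": 40
}}

```text
clock: 22.95
position: [0.4737, -0.2035, 0.0021]
orientation: [0.001, 0.639, 0.769, 0.0]
wrist_force: [-0.9, 1.5, 7.0]
grip_width: 0.0591
```

{"method": "servo_tool", "body": {
  "motion": [
    [[0,0,-20,0,50],[0,0,-80,0,50],[0,0,-140,0,50],[0,0,-200,0,50],[0,0,-240,0,50],[0,0,-240,0,50]]
  ]
}}

```text
clock: 23.7
position: [0.4748, -0.2045, 0.2448]
orientation: [0.004, 0.639, 0.769, 0.001]
wrist_force: [0.5, -0.1, -1.1]
grip_width: 0.0588
```

Run:
```python
from find import *
p=nw([27,0,66+8]); print(p); rel(p-[0,0,.010]+[0,0,.05],166.05)
```

```text
[ 0.55121569 -0.01128279  0.16258588]
tcp [ 0.4748 -0.2045  0.2448] yaw 100.57 tilt 0.49 -> shift [176.1 110.3  41.9] turn -65.5 t 23.7 F [ 0.5 -0.1 -1.1] grip 0.0588
```

{"method": "servo_tool", "body": {
  "motion": [
    [[25,16,0,-9,50],[50,32,0,-19,50],[75,47,0,-28,50],[100,63,0,-38,50],[125,79,0,-47,50],[150,95,0,-56,50],[176,110,0,-65.5,50],[176,110,0,-65.5,50],[176,110,0,-65.5,50]]
  ],
  "newtons": 30
}}

```text
clock: 24.82
position: [0.5478, -0.0102, 0.2395]
orientation: [-0.001, 0.122, 0.993, -0.0]
wrist_force: [0.8, -0.8, -2.1]
grip_width: 0.0588
```

Run:
```python
from h import *
rel(nw([27,0,74])-[0,0,.006],166.05); tcpn(); tilt()
```

```text
tcp [ 0.5478 -0.0102  0.2395] yaw 166.01 tilt 0.11 -> shift [-3.7 -0.2 82.9] turn -0.0 t 24.82 F [ 0.8 -0.8 -2.1] grip 0.0588
TCP nest [ 68.6  -0.2 138.8]
top plane: n 13508 normal in nest [ 0.496 -0.003  0.868] tilt about y deg 29.7 about x -0.2 x range [0.0441 0.119 ] y [-0.028   0.0276] z@xmax 0.1267 z mean 0.1437
```

{"method": "servo_tool", "body": {
  "motion": [
    [[-3.7,0,30,0,50],[-3.7,0,54,0,50],[-3.7,0,60,0,50],[-3.7,0,66,0,50],[-3.7,0,72,0,50],[-3.7,0,77,0,50],[-3.7,0,77,0,50]]
  ],
  "newtons": 25
}}

```text
clock: 25.75
position: [0.5552, -0.0127, 0.1659]
orientation: [0.004, 0.122, 0.992, -0.001]
wrist_force: [4.7, -2.7, 5.2]
grip_width: 0.0586
```

Run:
```python
from h import *
rel(nw([27,0,74])-[0,0,.006],166.05); tcpn(); tilt()
```

```text
tcp [ 0.5552 -0.0127  0.1659] yaw 165.96 tilt 0.41 -> shift [4.3 0.4 9.3] turn -0.1 t 25.75 F [ 4.7 -2.7  5.2] grip 0.0586
TCP nest [25.   0.4 79. ]
top plane: n 14164 normal in nest [ 0.185 -0.002  0.983] tilt about y deg 10.7 about x -0.1 x range [-0.0152  0.083 ] y [-0.0274  0.0282] z@xmax 0.0816 z mean 0.0886
```

{"method": "servo_tool", "body": {
  "motion": [
    [[0,0,3,0,50],[1,0,6,0,50],[2,0,9,0,50],[2,0,9,0,50]]
  ],
  "newtons": 25
}}

```text
clock: 26.3
position: [0.5547, -0.0126, 0.1578]
orientation: [0.005, 0.122, 0.992, -0.001]
wrist_force: [7.7, -3.5, 5.9]
grip_width: 0.0591
```

Run:
```python
from h import *
rel(nw([27,0,74])-[0,0,.006],166.05); tcpn(); tilt()
```

```text
tcp [ 0.5547 -0.0126  0.1578] yaw 165.96 tilt 0.59 -> shift [3.7 0.4 1.2] turn -0.1 t 26.3 F [ 7.7 -3.5  5.9] grip 0.0591
TCP nest [21.4  0.4 71.7]
top plane: n 12591 normal in nest [ 0.034 -0.002  0.999] tilt about y deg 2.0 about x -0.1 x range [-0.0189  0.0808] y [-0.0274  0.0282] z@xmax 0.0817 z mean 0.0833
```

{"method": "servo_tool", "body": {
  "motion": [
    [[0,0,1.7,0,50],[0,0,1.7,0,50],[0,0,-12,0,50],[0,0,-20,0,50],[0,0,-20,0,50]]
  ],
  "newtons": 25
}}

```text
clock: 26.98
position: [0.55, -0.0105, 0.1749]
orientation: [0.0, 0.121, 0.993, 0.0]
wrist_force: [0.2, 0.6, -0.4]
grip_width: 0.0588
```

Run:
```python
from h import *
tcpn(); tilt(); goc(-.5,70,(3.5,-2)); goc(-.5,52,(3.5,-2))
```

```text
TCP nest [34.3 -0.4 84. ]
top plane: n 12636 normal in nest [ 0.028 -0.002  1.   ] tilt about y deg 1.6 about x -0.1 x range [-0.0059  0.0939] y [-0.0283  0.0274] z@xmax 0.0944 z mean 0.0958
tcp [ 0.5498 -0.0105  0.1744] yaw 166.06 tilt 0.04 -> shift [-27.5  -0.5  29. ] turn 0.0 t 27.02 F [-0.5  0.4 -0.7] grip 0.0586
tcp [ 0.5498 -0.0105  0.1744] yaw 166.06 tilt 0.04 -> shift [-18.5  -0.5  44.6] turn 0.0 t 27.02 F [-0.5  0.4 -0.7] grip 0.0586
```

{"method": "servo_tool", "body": {
  "motion": [
    [[-17,-0.5,12,0,50],[-34,-0.5,27,0,50],[-34,-0.5,30,0,50],[-32,-0.5,33.7,0,50],[-30,-0.5,37.2,0,50],[-28,-0.5,40.6,0,50],[-26,-0.5,44,0,50],[-26,-0.5,44,0,50]]
  ],
  "newtons": 60
}}

```text
clock: 28.02
position: [0.577, -0.0175, 0.1328]
orientation: [0.002, 0.121, 0.993, -0.0]
wrist_force: [0.3, -0.4, 10.9]
grip_width: 0.0582
```

Run:
```python
from h import *
tcpn(); tilt(); rel([.5,0,0])
```

```text
TCP nest [-10.9  -0.2  61.5]
top plane: n 13120 normal in nest [ 0.06  -0.002  0.998] tilt about y deg 3.4 about x -0.1 x range [-0.051  0.055] y [-0.028   0.0276] z@xmax 0.0699 z mean 0.0726
tcp [ 0.5771 -0.0175  0.133 ] yaw 166.07 tilt 0.29 -> shift [ 79.7  -1.6 132.5] turn 0 t 28.07 F [-0.9 -0.4 10.3] grip 0.0582
```

Run:
```python
from h import *
c=cam('wrist'); cv2.imwrite('pics/w5.png',c['img'][...,::-1]); np.savez('w5.npz',**c)
W=cloud(c); L=(W-N0)@nestR()
for r in range(130,380,12):
    print(r,[tuple((L[r,u]*1e3).round(0).astype(int)) if np.isfinite(L[r,u]).all() else None for u in (195,205,215,300)])
```

```text
130 [(np.int64(58), np.int64(22), np.int64(59)), (np.int64(58), np.int64(18), np.int64(59)), (np.int64(58), np.int64(15), np.int64(59)), (np.int64(58), np.int64(-16), np.int64(58))]
142 [(np.int64(57), np.int64(21), np.int64(66)), (np.int64(57), np.int64(18), np.int64(66)), (np.int64(58), np.int64(14), np.int64(66)), (np.int64(58), np.int64(-15), np.int64(67))]
154 [(np.int64(48), np.int64(23), np.int64(60)), (np.int64(48), np.int64(19), np.int64(61)), (np.int64(48), np.int64(16), np.int64(60)), (np.int64(48), np.int64(-17), np.int64(60))]
166 [(np.int64(49), np.int64(22), np.int64(68)), (np.int64(48), np.int64(19), np.int64(67)), (np.int64(48), np.int64(15), np.int64(68)), (np.int64(49), np.int64(-16), np.int64(68))]
178 [(np.int64(46), np.int64(22), np.int64(71)), (np.int64(45), np.int64(19), np.int64(70)), (np.int64(45), np.int64(15), np.int64(71)), (np.int64(45), np.int64(-16), np.int64(71))]
190 [(np.int64(39), np.int64(23), np.int64(71)), (np.int64(40), np.int64(19), np.int64(71)), (np.int64(39), np.int64(15), np.int64(71)), (np.int64(40), np.int64(-16), np.int64(71))]
202 [(np
[... 2019 characters left out ...]
34 [(np.int64(38), np.int64(16), np.int64(122)), (np.int64(39), np.int64(13), np.int64(123)), (np.int64(38), np.int64(10), np.int64(123)), (np.int64(39), np.int64(-11), np.int64(123))]
346 [None, (np.int64(42), np.int64(12), np.int64(127)), (np.int64(41), np.int64(10), np.int64(126)), (np.int64(41), np.int64(-11), np.int64(126))]
358 [(np.int64(55), np.int64(12), np.int64(133)), (np.int64(55), np.int64(10), np.int64(133)), (np.int64(43), np.int64(9), np.int64(130)), (np.int64(45), np.int64(-10), np.int64(130))]
370 [(np.int64(56), np.int64(11), np.int64(136)), (np.int64(55), np.int64(9), np.int64(135)), (np.int64(44), np.int64(9), np.int64(132)), (np.int64(45), np.int64(-10), np.int64(132))]
```

View pics/w5.png

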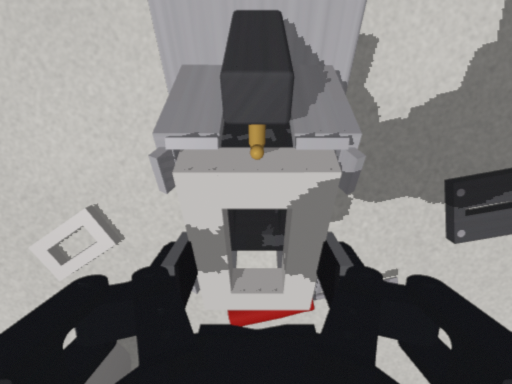

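The wrist view shows the spacer centred between the angles. Its upper end face (row ~155) has passed the plunger tip and its lower end is about 5 mm high on the lead-in. I'll continue with a small up-slope shift.

{"method": "servo_tool", "body": {
  "motion": [
    [[2,0,0,0,50],[3,0,2,0,50],[4,0,4,0,50],[5,0,6,0,50],[6,0,8,0,50],[6,0,8,0,50]]
  ],
  "newtons": 40
}}

```text
clock: 28.88
position: [0.5711, -0.0158, 0.1258]
orientation: [0.003, 0.121, 0.993, -0.0]
wrist_force: [-3.9, -0.6, 17.1]
grip_width: 0.058
```

```bash
cat >> h.py <<'E'
def rims(c=None):
    "profile of the part's rims: nest z against nest x"
    c=c or cam('wrist'); W=cloud(c); L=((W-N0)@nestR()*1e3).reshape(-1,3); L=L[np.isfinite(L).all(1)]
    for a in range(-52,53,8):
        print(a,[ (round(float(np.median(q)),1),len(q)) if len(q)>8 else None for s in(1,-1) for q in [L[(L[:,0]>a)&(L[:,0]<a+8)&(L[:,1]*s>15.5)&(L[:,1]*s<27)&(L[:,2]<100)&(L[:,2]>25)][:,2]]],end='; ')
    e=L[(abs(L[:,1])>15)&(abs(L[:,1])<27)&(L[:,0]>40)&(L[:,0]<53)&(L[:,2]>20)]; print('\nxmax',np.percentile(e[:,0],[50,90]).round(1) if len(e) else None)
E
python3 - <<'E'
from h import *
tcpn(); rel([.5,0,0]); rims()
E
```

```text
TCP nest [-9.1 -0.4 52.4]
tcp [ 0.5711 -0.0158  0.1258] yaw 166.09 tilt 0.31 -> shift [ 73.5  -1.8 125.4] turn 0 t 28.88 F [-3.9 -0.6 17.1] grip 0.058
-52 [(75.1, 134), (74.9, 148)]; -44 [(73.8, 209), (73.6, 217)]; -36 [(72.1, 230), (72.0, 225)]; -28 [(70.4, 245), (70.3, 251)]; -20 [(68.7, 260), (68.7, 262)]; -12 [(67.1, 276), (67.0, 292)]; -4 [(65.4, 317), (65.4, 327)]; 4 [(63.8, 340), (63.7, 344)]; 12 [(62.1, 385), (62.1, 369)]; 20 [(60.5, 423), (60.5, 427)]; 28 [(58.9, 494), (58.7, 484)]; 36 [(57.1, 534), (57.1, 517)]; 44 [(56.3, 121), (56.2, 134)]; 52 [(51.8, 2166), (51.8, 2164)]; 
xmax [47.8 51.7]
```

{"method": "servo_tool", "body": {
  "motion": [
    [[0,0,0,0,85],[0,0,0,0,85],[0,0,0,0,85],[0,0,-30,0,85],[0,0,-70,0,85],[0,0,-70,0,30],[-20,0,-70,0,30],[-40,0,-60,0,30],[-40,0,-30,0,30],[-40,0,-14,0,30]]
  ],
  "newtons": 60
}}

```text
clock: 30.18
position: [0.6067, -0.0252, 0.1337]
orientation: [-0.002, 0.121, 0.993, 0.0]
wrist_force: [-0.3, 0.2, 0.3]
grip_width: 0.0301
```

Run:
```python
from h import *
tcpn(); rel(nw([-37,0,56])); rims()
```

```text
TCP nest [-37.    0.1  77.6]
tcp [ 0.6067 -0.0252  0.1337] yaw 166.06 tilt 0.23 -> shift [10.7  0.1 18.7] turn 0 t 30.18 F [-0.3  0.2  0.3] grip 0.0301
-52 [(36.6, 13), (36.3, 15)]; -44 [None, (36.2, 13)]; -36 [(71.3, 110), (71.2, 118)]; -28 [(70.4, 482), (70.4, 485)]; -20 [(69.3, 630), (69.3, 643)]; -12 [(66.1, 430), (66.0, 437)]; -4 [(63.9, 398), (63.8, 397)]; 4 [(61.9, 437), (61.9, 427)]; 12 [(60.0, 474), (59.9, 480)]; 20 [(57.9, 530), (57.9, 533)]; 28 [(56.0, 589), (56.0, 579)]; 36 [(54.0, 652), (54.0, 651)]; 44 [(52.7, 428), (52.6, 414)]; 52 [(56.1, 1486), (56.1, 1497)]; 
xmax [44.7 51.3]
```

{"method": "servo_tool", "body": {
  "motion": [
    [[2,0,3.5,0,30],[4,0,7,0,30],[6,0,10.5,0,30],[8,0,14,0,30],[10,0,17.5,0,30],[11,0,20,0,30],[12,0,22,0,30],[12,0,22,0,30]]
  ]
}}

```text
clock: 31.22
position: [0.5972, -0.0226, 0.1147]
orientation: [0.001, 0.121, 0.993, -0.0]
wrist_force: [2.3, 0.6, 3.7]
grip_width: 0.03
```

Run:
```python
from h import *
tcpn(); rel(nw([-37,0,56])); rims()
```

```text
TCP nest [-37.9  -0.1  56.2]
tcp [ 0.5972 -0.0226  0.1147] yaw 166.07 tilt 0.06 -> shift [ 0.9 -0.1 -0.3] turn 0 t 31.23 F [2.3 0.6 3.7] grip 0.03
-52 [(53.5, 10), (53.5, 16)]; -44 [None, None]; -36 [(52.3, 62), (52.2, 58)]; -28 [(55.6, 502), (56.8, 520)]; -20 [(68.0, 688), (68.6, 709)]; -12 [(77.4, 644), (77.3, 662)]; -4 [(90.9, 1091), (90.9, 1080)]; 4 [(52.4, 397), (52.3, 393)]; 12 [(52.3, 452), (52.3, 459)]; 20 [(52.4, 521), (52.2, 528)]; 28 [(52.4, 628), (52.2, 614)]; 36 [(52.3, 712), (52.3, 721)]; 44 [(52.5, 429), (52.4, 428)]; 52 [(54.9, 2217), (55.5, 2210)]; 
xmax [44.4 47.7]
```

The spacer is flat at 52.3 mm at both ends. Next is the slot plate, and this time I'll compute the shift before moving.

Run:
```python
from h import *
rel([.6455,.201,.20],86.7)
```

```text
tcp [ 0.5972 -0.0226  0.1147] yaw 166.07 tilt 0.05 -> shift [  6.9 228.6 -85.3] turn 79.4 t 31.27 F [2.1 0.2 3.9] grip 0.0301
```

{"method": "servo_tool", "body": {
  "motion": [
    [[0,0,-50,0,30],[0,0,-110,0,30],[1,20,-135,10.5,85],[2,60,-135,21,85],[3,105,-135,31.5,85],[4,150,-135,42,85],[5,190,-120,52.5,85],[6,220,-95,63,85],[7,228.5,-85,73.5,85],[7,228.5,-85,79.4,85]]
  ]
}}

```text
clock: 32.52
position: [0.6426, 0.2018, 0.1963]
orientation: [-0.002, 0.728, 0.686, -0.003]
wrist_force: [-0.0, 0.9, 0.2]
grip_width: 0.0852
```

Run:
```python
from find import *
rel([.6455,.201,.0],86.7); find(.014)
```

```text
tcp [0.6426 0.2018 0.1963] yaw 86.55 tilt 0.37 -> shift [ -0.3   4.2 196.3] turn -0.1 t 32.52 F [-0.   0.9  0.2] grip 0.0852
n 4476 [645.8 201.5] [99.8 60.1] 86.8 z 0.0143
```

{"method": "servo_tool", "body": {
  "motion": [
    [[0,4,60,0,85],[0,4,120,0,85],[0,4,170,0,85],[0,4,190,0,85],[0,4,197,0,85],[0,4,197,0,50],[0,4,197,0,50],[0,4,197,0,50],[0,4,197,0,50],[0,4,197,0,50]]
  ],
  "newtons": 40
}}

```text
clock: 33.83
position: [0.6499, 0.2011, 0.005]
orientation: [0.001, 0.727, 0.686, 0.001]
wrist_force: [-3.0, -0.5, 6.7]
grip_width: 0.0583
```

{"method": "servo_tool", "body": {
  "motion": [
    [[0,0,-20,0,50],[0,0,-80,0,50],[0,0,-140,0,50],[0,0,-200,0,50],[0,0,-240,0,50],[0,0,-240,0,50]]
  ]
}}

```text
clock: 34.58
position: [0.6513, 0.2012, 0.2482]
orientation: [0.003, 0.727, 0.686, 0.004]
wrist_force: [0.0, -0.1, -4.4]
grip_width: 0.0579
```

Run:
```python
from h import *
rel(nw([27,0,73])+[0,0,.05-.005],166.05)
```

```text
tcp [0.6513 0.2012 0.2482] yaw 86.67 tilt 0.55 -> shift [-217.9  -88.5   40.2] turn -79.4 t 34.58 F [ 0.  -0.1 -4.4] grip 0.0579
```

{"method": "servo_tool", "body": {
  "motion": [
    [[-27,-11,0,-10,50],[-54,-22,0,-20,50],[-82,-33,0,-30,50],[-109,-44,0,-40,50],[-136,-55,0,-50,50],[-163,-66,0,-60,50],[-190,-77,0,-70,50],[-218,-88.5,0,-79.4,50],[-218,-88.5,0,-79.4,50],[-218,-88.5,0,-79.4,50]]
  ],
  "newtons": 30
}}

```text
clock: 35.83
position: [0.5473, -0.0115, 0.2414]
orientation: [-0.001, 0.122, 0.993, 0.0]
wrist_force: [0.1, 0.3, -5.0]
grip_width: 0.0579
```

Run:
```python
from h import *
rel(nw([27,0,73])-[0,0,.002],166.05); tcpn(); tilt()
```

```text
tcp [ 0.5473 -0.0115  0.2414] yaw 166.0 tilt 0.1 -> shift [-3.4  1.2 81.7] turn -0.1 t 35.83 F [ 0.1  0.3 -5. ] grip 0.0579
TCP nest [ 69.7   1.2 140.4]
top plane: n 18410 normal in nest [ 0.499 -0.002  0.867] tilt about y deg 29.9 about x -0.1 x range [0.0398 0.1189] y [-0.0266  0.029 ] z@xmax 0.1234 z mean 0.1432
```

{"method": "servo_tool", "body": {
  "motion": [
    [[-3.4,1.2,30,0,50],[-3.4,1.2,54,0,50],[-3.4,1.2,60,0,50],[-3.4,1.2,66,0,50],[-3.4,1.2,72,0,50],[-3.4,1.2,77,0,50],[-3.4,1.2,79,0,50],[-3.4,1.2,79,0,50]]
  ],
  "newtons": 25
}}

```text
clock: 36.88
position: [0.5531, -0.0115, 0.164]
orientation: [0.002, 0.121, 0.993, 0.0]
wrist_force: [5.6, 0.7, 0.4]
grip_width: 0.0581
```

Run:
```python
from h import *
rel(nw([27,0,73])-[0,0,.002],166.05); tcpn(); tilt()
```

```text
tcp [ 0.5531 -0.0115  0.164 ] yaw 166.06 tilt 0.19 -> shift [ 2.4 -0.3  4.3] turn 0.0 t 36.88 F [5.6 0.7 0.4] grip 0.0581
TCP nest [26.1 -0.2 76.2]
top plane: n 15260 normal in nest [ 0.042 -0.002  0.999] tilt about y deg 2.4 about x -0.1 x range [-0.0155  0.0842] y [-0.028   0.0276] z@xmax 0.0797 z mean 0.0816
```

{"method": "servo_tool", "body": {
  "motion": [
    [[0,0,1.7,0,50],[0,0,3.2,0,50],[0,0,3.2,0,50],[0,0,-10,0,50],[0,0,-16,0,50],[0,0,-16,0,50]]
  ],
  "newtons": 25
}}

```text
clock: 37.67
position: [0.5507, -0.0114, 0.1792]
orientation: [-0.001, 0.121, 0.993, -0.0]
wrist_force: [-0.8, 0.6, -4.4]
grip_width: 0.0579
```

Run:
```python
from h import *
rel(nw([27,0,73])); tcpn(); tilt()
```

```text
tcp [ 0.5507 -0.0114  0.1792] yaw 166.07 tilt 0.08 -> shift [ 0.   0.2 17.5] turn 0 t 37.67 F [-0.8  0.6 -4.4] grip 0.0579
TCP nest [35.7  0.2 88.2]
top plane: n 15983 normal in nest [ 0.081 -0.002  0.997] tilt about y deg 4.7 about x -0.1 x range [-0.0052  0.0941] y [-0.0275  0.028 ] z@xmax 0.0899 z mean 0.0933
```

{"method": "servo_tool", "body": {
  "motion": [
    [[-17,0,10,0,50],[-33.6,0,24,0,50],[-33.6,0,28,0,50],[-32,0,31,0,50],[-30,0,34,0,50],[-28,0,37.5,0,50],[-26.6,0,40,0,50],[-26.6,0,40,0,50]]
  ],
  "newtons": 60
}}

```text
clock: 38.72
position: [0.5782, -0.018, 0.1402]
orientation: [0.001, 0.121, 0.993, -0.0]
wrist_force: [3.5, -0.8, -1.9]
grip_width: 0.0571
```

Run:
```python
from h import *
rel(nw([27,0,73])); tcpn(); rims()
```

```text
tcp [ 0.5782 -0.018   0.1402] yaw 166.07 tilt 0.14 -> shift [ 28.3   0.  -21.6] turn 0 t 38.73 F [ 3.5 -0.8 -1.9] grip 0.0571
TCP nest [-8.3  0.  68.5]
-52 [(73.5, 93), (73.5, 92)]; -44 [(73.6, 138), (73.6, 143)]; -36 [(73.7, 140), (73.6, 144)]; -28 [(73.8, 160), (73.7, 160)]; -20 [(74.0, 180), (73.9, 175)]; -12 [(74.1, 197), (74.0, 205)]; -4 [(74.2, 224), (74.1, 219)]; 4 [(74.3, 252), (74.3, 254)]; 12 [(74.4, 294), (74.4, 284)]; 20 [(74.6, 321), (74.5, 326)]; 28 [(74.7, 385), (74.7, 369)]; 36 [(74.9, 431), (74.8, 483)]; 44 [(71.3, 1125), (71.4, 1065)]; 52 [(51.5, 1622), (51.8, 1635)]; 
xmax [48.8 51.7]
```

{"method": "servo_tool", "body": {
  "motion": [
    [[1.5,0,1,0,50],[3,0,3,0,50],[4,0,5,0,50],[5,0,7,0,50],[6,0,9,0,50],[6,0,9,0,50]]
  ],
  "newtons": 60
}}

```text
clock: 39.52
position: [0.574, -0.017, 0.1335]
orientation: [0.003, 0.121, 0.993, -0.0]
wrist_force: [3.9, -0.6, 11.8]
grip_width: 0.0573
```

Run:
```python
from h import *
rel(nw([27,0,73])); tcpn(); rims()
```

```text
tcp [ 0.574  -0.017   0.1335] yaw 166.06 tilt 0.37 -> shift [ 23.8   0.  -28.4] turn 0 t 39.52 F [ 3.9 -0.6 11.8] grip 0.0573
TCP nest [-7.9  0.  60.5]
-52 [(66.3, 87), (66.3, 91)]; -44 [(66.4, 141), (66.3, 134)]; -36 [(66.3, 145), (66.2, 153)]; -28 [(66.3, 165), (66.2, 156)]; -20 [(66.3, 176), (66.2, 185)]; -12 [(66.3, 205), (66.3, 202)]; -4 [(66.3, 222), (66.2, 232)]; 4 [(66.3, 257), (66.2, 253)]; 12 [(66.3, 289), (66.3, 289)]; 20 [(66.3, 326), (66.3, 333)]; 28 [(66.3, 382), (66.3, 380)]; 36 [(66.4, 424), (66.4, 426)]; 44 [(65.9, 709), (65.8, 717)]; 52 [(51.6, 1873), (51.5, 1853)]; 
xmax [48.9 51.9]
```

The plate is flat at 66.3 mm from end to end. I'll release it, retreat and check.

{"method": "servo_tool", "body": {
  "motion": [
    [[0,0,0,0,85],[0,0,0,0,85],[0,0,0,0,85],[0,0,0,0,85],[0,0,-40,0,85],[0,0,-90,0,85],[0,0,-100,0,85],[0,0,-100,0,85]]
  ]
}}

```text
clock: 40.58
position: [0.5717, -0.0164, 0.2308]
orientation: [0.0, 0.121, 0.993, -0.0]
wrist_force: [0.5, -0.1, -0.1]
grip_width: 0.0847
```

Run:
```python
from h import *
rel(nw([27,0,73])); c=cam('wrist'); rims(c)
s=cam('scene'); a=cv2.resize(s['img'][110:290,140:340],None,fx=2,fy=2,interpolation=cv2.INTER_CUBIC)
o=np.zeros((384,800,3),np.uint8); o[:360,:400]=cv2.convertScaleAbs(a,alpha=1.5); o[:300,400:]=cv2.resize(c['img'],(400,300))
cv2.imwrite('pics/end.png',o[...,::-1])
# bystanders / plates before-after in top view depth (heights near)
t0=dict(np.load('scene0.npz')); d=cv2.absdiff(cv2.cvtColor(t0['img'],6),cv2.cvtColor(s['img'],6))
for nm,(u,v) in dict(bottle=(173,195),beaker=(213,243),driver=(245,230)).items(): print(nm,d[v-18:v+18,u-18:u+18].mean().round(2))
```

```text
tcp [ 0.5717 -0.0164  0.2308] yaw 166.07 tilt 0.06 -> shift [21.6  0.1 69. ] turn 0 t 40.58 F [ 0.5 -0.1 -0.1] grip 0.0847
-52 [(66.4, 60), (66.4, 63)]; -44 [(66.3, 75), (66.2, 75)]; -36 [(66.3, 74), (66.3, 72)]; -28 [(66.3, 84), (66.2, 86)]; -20 [(66.3, 91), (66.2, 85)]; -12 [(66.3, 88), (66.1, 91)]; -4 [(66.2, 105), (66.3, 103)]; 4 [(66.2, 108), (66.2, 113)]; 12 [(66.2, 116), (66.3, 111)]; 20 [(66.3, 129), (66.3, 123)]; 28 [(66.3, 130), (66.2, 136)]; 36 [(66.4, 145), (66.3, 143)]; 44 [(64.9, 225), (64.5, 224)]; 52 [(49.7, 558), (49.5, 550)]; 
xmax [47.6 48.8]
bottle 4.51
beaker 4.76
driver 4.76
```

View pics/end.png

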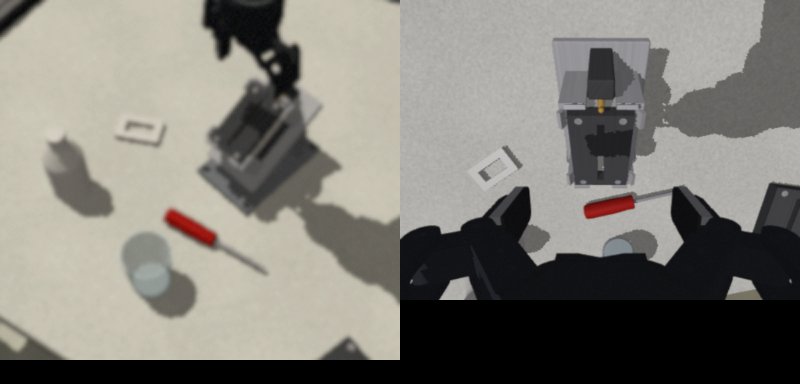

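The plate sits flush in the nest, the gripper is clear, and the bottle, beaker and screwdriver are where they were. I'll hand it in.

```bash
python3 -c "
from bench import manip
print(manip.sign_off())"
```

```text
the job is handed in; nothing more can be done
None
```

The burner body, spacer and slot plate are stacked in the nest and the job is handed in at about 40.6 s of the 72 s. The hand-in gave no verdict.

**How it went in:** the tool could only point down, so I tipped each gripped part to the nest's slope by lowering its end onto the plunger block. The body over-tipped and I corrected it on the lower corner angles. The body and the spacer then cocked on the plungers and were pressed home with the fingertips. The slot plate went home in the grip.

**Last checks (wrist camera):**

| Part | Top height above pocket floor | Expected |
|---|---|---|
| Burner body | 36.3 mm | 36 mm |
| Spacer | 52.3 mm | 52 mm |
| Slot plate | 66.3 mm | 66 mm |

- **Body and spacer:** each was read when it was seated. The plate now covers them, so I could not see them again.
- **Slot plate:** it was read again after release and is level from end to end. It sits about 1 to 1.5 mm down-slope of centre, within the 4 mm allowed.
- **Bystanders:** the bottle, beaker and screwdriver show no visible change. The gripper is clear and the wrist force is about zero.

**What went wrong on the way:**
- One transfer move went the wrong way in y because I sent it before reading the computed shift. It ended in free space and touched nothing.
- The wrist force peaked at about 55 N while pressing the body, against the 120 N limit.

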